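# Clamp a gift box in the shop's glue press

## Robot

A 6-joint arm with a two-finger parallel gripper is mounted at the origin on the work surface. World frame = base frame: x ahead of the robot, y to its left, z up, the work surface at z = 0. Lengths are in m, angles in rad, forces in N, time in s.
With the tool pointing down it reaches from about 0.25 to 0.725 m from the base axis. Payload 4 kg.
Tool frame: the origin (TCP) lies at the very end of the fingers, on their centre line; the grasp point (between the pads) lies 19 mm behind it; z points along the fingers, y is the line along which they close (so a half turn about z gives the same grasp; the last joint's range is limited). The gripper opens to 85 mm and grips with 20 to 120 N. Pads are 22 mm wide; open, the fingers measure 114 mm over their backs; the gripper's body (76 mm by 85 mm) begins 54 mm behind the grasp point. The pads swing forward as they close: fully open they stand 13 mm farther back than shut.
Start: joints at [1.268, 0.241, 0.005, 1.335, 0, 1.571], TCP at [0.149, 0.477, 0.231] pointing down, gripper open.
Joint ranges: [-2.72, 2.72], [-1.05, 1.87], [-1.09, 1.28], [-1.99, 2.15], [-1.42, 1.44], [-3.14, 3.14]. Speed limits (rad/s): [2.79, 2.79, 3.14, 3.14, 3.14, 3.14].

## Interface

Orientations are given as a unit quaternion [x, y, z, w].
In Python, from workcell import * gives the robot as it stands. The module is installed in compiled form; this text tells all that it offers.
- The arm moves only by the tool send_rows, never from a script. Its argument "steps" is text: rows parted by semicolons, each of 7 numbers parted by spaces: the opening, from -1 (shut) to 1 (fully open), then the shift along the world's x, y, z in m, then the turn, a rotation vector about the world's x, y, z in rad. A call has exactly 5 rows; each row shifts and turns the commanded pose from where the row before left it; what a row does not reach is not made up. A row lasts 1/12 s, in which the tool goes at most 41.7 mm and 7.16 degrees, less where a joint would pass 70% of its speed; a pose out of reach is approached as far as the arm can. A call is refused whole if a number of a shift passes 0.0417 or a number of a turn 0.125, either way. A call with a gripper value outside its range is refused whole. The fingers move at their own pace and stop on an object; the grip force is fixed at half the most. Time passes only in rows, so rows that do not move let the fingers close, or fill a call up. It gives the time, the measured TCP pose, the force, the opening and the grip force at its end, in the units of the state.
- get_obs(): the state, without advancing time (a new reading comes with each control period).
- camera(name): name is "side" or "top" or "wrist"; returns a dict with "frame" (420x560x3 uint8, red, green, blue), "range_z" (420x560 float32, m along the optical axis (not along the pixel's ray), 0 where there is no reading), "camera_matrix" (3x3 intrinsics, pixels), "k1" (the pictures are not rectified: a ray, as slopes to the right and down, at radius r is drawn at 1 + k1 r^2 times it, then the intrinsics apply), "extrinsics" (4x4, takes a point from world to camera coordinates); the wrist camera has in their place "T_tool_cam" (4x4, takes a point from camera to tool coordinates, whose origin is the TCP and whose axes are the flange's). Camera axes: x right, y down, z forward; pixel columns grow to the right and rows downward; lengths in m; the calibration is good to about 2 mm. A picture is of the moment at which its call begins: read the wrist's pose just before it.
- job_done(): hands the job in; it is judged then, once.
The state is a dict: "clock": time; "joint_pos": joint angles; "joint_vel": joint speeds; "tau": joint torques, N m; "eef_pos": TCP position; "tool_rot": TCP orientation; "ft_force": force on the tool from outside, world axes, zero at the start; "ft_torque": the same for the moment, N m; "grip_width": finger opening in m; "grasp_force": force on a finger pad.
Only numpy, scipy, OpenCV 4.12 (cv2) and the standard library are available. Lean on these libraries where they do the work, as an engineer would, in place of code of your own. Each camera call takes 0.05 s, during which the arm holds its last target. There are 200 camera calls.

## Task

The gift box on the press bed has a freshly glued lid: push it snugly into the corner of the bed's two fences, square against both. Then press the red lever pad down until the catch clicks in and the lever stays down by itself, leaving the box clamped under the foot; the lever's height is not known exactly, so feel for it, and do not push or press hard (about 15 N works the lever, never more than 50 N). Leave the other things on the counter where they are.

Things in the scene. Friction and masses are not known exactly. Their poses are not given: they have to be found in the camera images.
- press: Green glue press, fixed. Origin: on the table (z = 0) below the round foot's axis; x: from the lever's pad to the column (away from the robot at yaw 0); y: along the bed towards the end fence; z up. Bed 15 mm thick, x -115 to 160, y -272 to 112 mm. Steel column at x 110, y 0, 270 mm high. With the box in the corner, the box's centre lies at x = 0, y = 0.
- corner (a point): Inner corner of the two aluminium fences on the bed's surface, at press x 50, y 80 mm. Fences stand 28 mm above the bed, 12 to 14 mm thick. The rear fence's inner face runs from here 347 mm along press -y; the end fence's inner face runs 153 mm along press -x.
- below_pad (a point): Point on the table below the red lever pad (press x -115, y 0; axes as press). Pad 56 (x) x 50 mm (y) at the end of a steel lever 22 mm wide, pivoted at press x 100, pad centre 220 mm from the pivot. The lever head is clamped on the column at a height that is not measured: lever up, the pad's top is 235 to 300 mm above the table and slopes 0.30 rad (pad end high); latched, 85 mm lower.
- handle (a joint): Lever angle, rad: 0 = up (a spring brings it back), growing as the pad is pressed down. Resistance at the pad rises to a hump of about 15 N near 0.18, then falls away as the orange catch snaps in: latched it rests at about 0.37. It can be pressed on, more stiffly, to a hard stop at 0.44. Released before about 0.33, it springs back.
- foot: Round black press foot, 56 mm in diameter, sprung, driven down by the lever. Origin: centre of its underside; 105 mm above the table with the lever up (30 mm above the box's lid); when latched it presses the box with about 6 N.
- giftbox: Gift box with blue lid and two white bands, 100 mm (x) by 160 mm (y) by 60 mm high, too wide to grasp, 0.3 to 0.6 kg. Origin: centre of its underside; z up. It starts loose on the bed's -y part, 100 to 150 mm short of the end fence, off the rear fence and askew by up to 0.18 rad.
- honey_jar: Bystander: amber jar with brass lid, 68 mm diameter, 95 mm high. Origin: centre of underside.
- mug: Bystander: white mug, 80 mm diameter, 90 mm high. Origin: centre of underside.
- tin: Bystander: tin with orange label, 74 mm diameter, 60 mm high. Origin: centre of underside.
- bottle: Bystander: brown bottle, 64 mm diameter, 210 mm high. Origin: centre of underside.
- small_box: Bystander: small blue box, 70 x 110 x 50 mm. Origin: centre of underside.
- tape: Bystander: roll of tape lying flat, 90 mm diameter, 25 mm high. Origin: centre of underside.
- brush: Bystander: glue brush lying on the counter. Origin: underside at about its middle.
There are look-alikes about, which are no part of the job. Leave any purple or yellow look-alike of the giftbox alone.

How it is judged:
By the outcome, as a careful person would: the job done as asked, in the order asked, and still so for the second after the job is handed in, with the robot touching nothing.
It also fails if it takes over 64 s, if anything falls off the work surface, if the arm or the gripper's body presses on something with over 40 N, if the wrist force passes 120 N, or if a joint passes its speed limit or range.

## Working session

There is one attempt and no reset: what is moved stays moved. The work goes in short steps, Python scripts to look and compute and a tool call to move; the robot and the scene stay as the last step left them, time stands still between calls to the robot, and variables do not carry over. Pictures are saved under pics/ and viewed, at most 10 in all, crops included, and the job is handed in when it is done.

Besides the shell and the picture viewer there is one more tool, called in YAML: its name, and indented under it one key for each argument. send_rows: Moves the arm, as the interface text tells. Its arguments: {"type":"object","properties":{"steps":{"type":"string"}},"required":["steps"]}

```bash
mkdir -p pics; cat > h.py <<'E'
from workcell import *
import numpy as np, cv2
def grab(n):
    o=get_obs(); c=camera(n); return o,c
def save(c,f): cv2.imwrite('pics/'+f,c['frame'][:,:,::-1])
def world(c):
    # per-pixel world points from range
    K=np.array(c['camera_matrix']);h,w=c['range_z'].shape
    u,v=np.meshgrid(np.arange(w),np.arange(h))
    p=np.stack([u,v],-1).reshape(-1,1,2).astype(np.float64)
    s=cv2.undistortPoints(p,K,np.array([c['k1'],0,0,0,0.])).reshape(h,w,2)
    z=c['range_z']; P=np.stack([s[...,0]*z,s[...,1]*z,z],-1)
    E=np.array(c['extrinsics']);return (P-E[:3,3])@E[:3,:3]
E
python3 - <<'E'
from h import *
for n in ['top','side']:
    o,c=grab(n); save(c,n+'0.png'); np.savez(n+'0.npz',**{k:v for k,v in c.items()})
    print(n,np.round(c['extrinsics'],3).tolist(),c['k1'])
print(o)
E
```

```text
top [[0.01, -1.0, -0.009, 0.009], [-0.983, -0.008, -0.185, 0.52], [0.185, 0.01, -0.983, 1.319], [0.0, 0.0, 0.0, 1.0]] -0.012390896645567737
side [[0.972, -0.234, -0.019, -0.478], [-0.137, -0.499, -0.856, 0.222], [0.191, 0.835, -0.517, 1.122], [0.0, 0.0, 0.0, 1.0]] -0.056130657741861156
{'clock': 0.05, 'joint_pos': array([ 1.26801651e+00,  2.41420736e-01,  3.72303089e-03,  1.33520206e+00,
       -1.04611404e-05,  1.57078152e+00]), 'joint_vel': array([-9.72444868e-04, -1.71376510e-03,  1.98414760e-03,  7.47809750e-05,
       -1.03848418e-03,  8.58031541e-04]), 'tau': array([ 3.19891869e-04, -3.73495638e+01,  2.53291190e+01,  1.10811458e-02,
        5.88192756e-05,  1.38623747e-06]), 'eef_pos': array([0.14890137, 0.4766496 , 0.23040863]), 'tool_rot': array([ 1.50804885e-01,  9.88562988e-01, -1.04047724e-03, -1.53449060e-04]), 'ft_force': array([ 0.1616274 , -0.11053563,  0.24253323]), 'ft_torque': array([ 0.0202577 , -0.00226217, -0.02068267]), 'grasp_force': 0.0, 'grip_width': 0.08567465633001123}
```

View pics/top0.png

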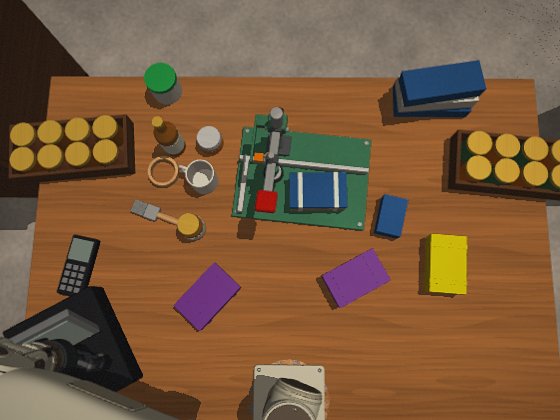

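View pics/side0.png

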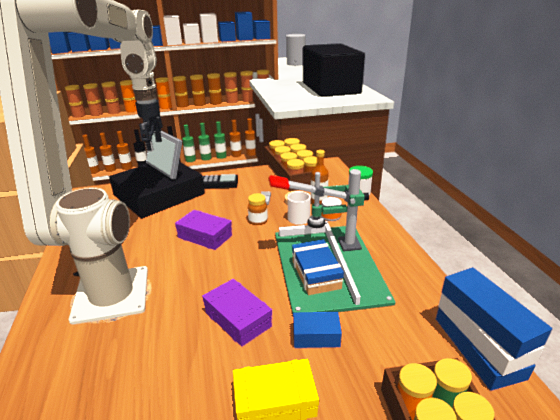

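The top view shows the press at about (300,180), with the end fence at (243,180), the rear fence at (320,165), the gift box at (318,190) and the red pad at (266,201). The purple look-alikes are in front at (207,296) and (356,278). The side view agrees.

```bash
python3 - <<'E'
from h import *
c=dict(np.load('top0.npz')); W=world(c); f=c['frame']; hsv=cv2.cvtColor(f,cv2.COLOR_RGB2HSV)
x,y,z=W[...,0],W[...,1],W[...,2]; H,S,V=[hsv[...,i].astype(int) for i in range(3)]
u,v=np.meshgrid(np.arange(560),np.arange(420))
roi=(u>225)&(u<375)&(v>100)&(v<235)
def rep(n,m):
    m=m.astype(np.uint8); P=W[m>0]
    r=cv2.minAreaRect((P[:,:2]*1000).astype(np.float32))
    print(n,len(P),'med',np.round(np.median(P,0),4),'zr',np.round(np.percentile(P[:,2],[2,98]),4)); 
    print('  rect',np.round(r[0],1),np.round(r[1],1),round(r[2],2),np.round(cv2.boxPoints(r)).tolist())
green=roi&(H>50)&(H<90)&(S>80)&(z<0.03)&(z>0.005)
rep('bed',green)
lid=roi&(z>0.066)&(z<0.085)&(x>0.3)&(u>280)&(v>165)
rep('lid',lid)
red=roi&((H<6)|(H>174))&(S>150)
rep('red',red)
rear=roi&(z>0.036)&(z<0.05)&(S<50)&(V>120)&(u>275)
rep('rear',rear)
end=roi&(z>0.036)&(z<0.05)&(S<60)&(V>120)&(u<256)
rep('end',end)
P=W[rear];print('rear line',np.polyfit(P[:,1],P[:,0],1),P[:,1].min(),P[:,1].max())
P=W[end];print('end line',np.polyfit(P[:,0],P[:,1],1))
P=W[red]; A=np.c_[P[:,:2],np.ones(len(P))];print('redplane',np.linalg.lstsq(A,P[:,2],rcond=None)[0])
E
```

```text
bed 6533 med [ 0.6317 -0.0575  0.0151] zr [0.009  0.0212]
  rect [625.  -33.7] [383.5 275.4] 84.22 [[469.0, -211.0], [743.0, -238.0], [781.0, 143.0], [507.0, 171.0]]
lid 2031 med [ 0.5725 -0.0774  0.0751] zr [0.0692 0.0805]
  rect [574.1 -78.3] [101.6 158.8] 0.79 [[522.0, 0.0], [524.0, -158.0], [626.0, -157.0], [624.0, 2.0]]
red 435 med [0.4999 0.0581 0.2631] zr [0.2535 0.2712]
  rect [426.2  38.1] [328.9  59.7] 15.48 [[260.0, 23.0], [276.0, -35.0], [593.0, 53.0], [577.0, 111.0]]
rear 343 med [ 0.6534 -0.0967  0.0429] zr [0.0379 0.0483]
  rect [653.6 -93.8] [260.8  12.7] 84.32 [[634.0, -223.0], [647.0, -224.0], [673.0, 35.0], [660.0, 37.0]]
end 209 med [0.5854 0.1368 0.043 ] zr [0.0375 0.0483]
  rect [600.8 128.7] [ 38.2 164.3] 89.38 [[518.0, 111.0], [683.0, 109.0], [683.0, 147.0], [519.0, 149.0]]
rear line [0.09943594 0.66277564] -0.22362779062018978 0.03621355490558559
end line [-0.09077127  0.19036173]
redplane [-2.49166589 -0.8186706   1.5585093 ]
```

send_rows:
  steps: "0 0 0 0.02 0 0 0;0 0 0 0.02 0 0 0;0 0 0 0.02 0 0 0;0 0 0 0.02 0 0 0;0 0 0 0.02 0 0 0"

```text
clock: 0.52
eef_pos: [0.149, 0.4769, 0.3317]
tool_rot: [0.151, 0.989, -0.001, -0.0]
ft_force: [0.6, 1.1, 0.4]
grip_width: 0.0426
grasp_force: 0.0
```

send_rows:
  steps: "0 0.0105 -0.0273 0 0 0 0.01;0 0.0105 -0.0273 0 0 0 0.01;0 0.0105 -0.0273 0 0 0 0.01;0 0.0105 -0.0273 0 0 0 0.01;0 0.0105 -0.0273 0 0 0 0.01"

```text
clock: 0.93
eef_pos: [0.2017, 0.3393, 0.3308]
tool_rot: [0.125, 0.992, -0.0, -0.0]
ft_force: [1.1, -0.2, 1.0]
grip_width: 0.043
grasp_force: 0.0
```

send_rows:
  steps: "0 0.0105 -0.0273 0 0 0 0.01;0 0.0105 -0.0273 0 0 0 0.01;0 0.0105 -0.0273 0 0 0 0.01;0 0.0105 -0.0273 0 0 0 0.01;0 0.0105 -0.0273 0 0 0 0.01"

```text
clock: 1.35
eef_pos: [0.254, 0.2028, 0.331]
tool_rot: [0.101, 0.995, -0.0, -0.0]
ft_force: [0.8, -0.1, -0.7]
grip_width: 0.0426
grasp_force: 0.0
```

send_rows:
  steps: "0 0.0105 -0.0273 0 0 0 0.01;0 0.0105 -0.0273 0 0 0 0.01;0 0.0105 -0.0273 0 0 0 0.01;0 0.0105 -0.0273 0 0 0 0.01;0 0.0105 -0.0273 0 0 0 0.01"

```text
clock: 1.77
eef_pos: [0.3065, 0.0663, 0.3312]
tool_rot: [0.076, 0.997, -0.0, -0.0]
ft_force: [1.4, 0.2, 0.1]
grip_width: 0.0428
grasp_force: 0.0
```

send_rows:
  steps: "0 0.0105 -0.0273 0 0 0 0.01;0 0.0105 -0.0273 0 0 0 0.01;0 0.0105 -0.0273 0 0 0 0.01;0 0.0105 -0.0273 0 0 0 0.01;0 0.0105 -0.0273 0 0 0 0.01"

```text
clock: 2.18
eef_pos: [0.359, -0.0703, 0.3311]
tool_rot: [0.051, 0.999, 0.0, -0.0]
ft_force: [0.2, 0.6, -0.5]
grip_width: 0.0427
grasp_force: 0.0
```

send_rows:
  steps: "0 0.0242 0 0 0 0 0;0 0.0242 0 0 0 0 0;0 0.0242 0 0 0 0 0;0 0.0242 0 0 0 0 0;0 0.0242 0 0 0 0 0"

```text
clock: 2.6
eef_pos: [0.4809, -0.0689, 0.3307]
tool_rot: [0.052, 0.999, 0.0, -0.001]
ft_force: [0.4, -0.3, -0.2]
grip_width: 0.0427
grasp_force: 0.0
```

send_rows:
  steps: "0 0 0 -0.036 0 0 0;0 0 0 -0.036 0 0 0;0 0 0 -0.036 0 0 0;0 0 0 -0.036 0 0 0;0 0 0 -0.036 0 0 0"

```text
clock: 3.02
eef_pos: [0.4795, -0.0686, 0.1493]
tool_rot: [0.051, 0.999, 0.0, -0.0]
ft_force: [0.1, 0.4, -0.2]
grip_width: 0.0427
grasp_force: 0.0
```

send_rows:
  steps: "0 0 0 -0.036 0 0 0;0 0 0 -0.036 0 0 0;0 0 0 -0.03 0 0 0;0 0 0 -0.012 0 0 0;0 0 0 -0.004 0 0 0"

```text
clock: 3.43
eef_pos: [0.4769, -0.0683, 0.0299]
tool_rot: [0.051, 0.999, 0.0, -0.004]
ft_force: [-0.4, 0.1, 0.7]
grip_width: 0.0427
grasp_force: 0.0
```

```bash
python3 - <<'E'
from h import *
print({k:np.round(v,3) for k,v in get_obs().items()})
E
```

```text
{'clock': np.float64(3.433), 'joint_pos': array([-0.142,  0.4  , -0.347,  0.831,  0.   , -0.039]), 'joint_vel': array([ 0.   ,  0.022,  0.005, -0.082,  0.001, -0.001]), 'tau': array([  0.   , -38.61 ,  19.305,  -0.271,  -0.   ,  -0.   ]), 'eef_pos': array([ 0.477, -0.068,  0.03 ]), 'tool_rot': array([ 0.051,  0.999,  0.   , -0.004]), 'ft_force': array([-0.434,  0.089,  0.656]), 'ft_torque': array([-0.038,  0.001,  0.009]), 'grasp_force': np.float64(0.0), 'grip_width': np.float64(0.043)}
```

send_rows:
  steps: "0 0.008 -0.0008 0 0 0 0;0 0.008 -0.0008 0 0 0 0;0 0.008 -0.0008 0 0 0 0;0 0.007 -0.0007 0 0 0 0;0 0.007 -0.0007 0 0 0 0"

```text
clock: 3.85
eef_pos: [0.5185, -0.0723, 0.0343]
tool_rot: [0.051, 0.999, 0.0, -0.0]
ft_force: [-4.5, 2.0, 3.2]
grip_width: 0.0425
grasp_force: 2.4
```

send_rows:
  steps: "0 0.003 -0.0003 0 0 0 0;0 0.003 -0.0003 0 0 0 0;0 0.003 -0.0003 0 0 0 0;0 0.003 -0.0003 0 0 0 0;0 0.002 -0.0002 0 0 0 0"

```text
clock: 4.27
eef_pos: [0.5313, -0.0732, 0.034]
tool_rot: [0.051, 0.999, 0.001, -0.001]
ft_force: [-6.6, 3.4, 8.1]
grip_width: 0.0433
grasp_force: 3.5
```

send_rows:
  steps: "0 0.002 -0.0002 0 0 0 0;0 0.002 -0.0002 0 0 0 0;0 0.001 -0.0001 0 0 0 0;0 0.001 -0.0001 0 0 0 0;0 0 0 0 0 0 0"

```text
clock: 4.68
eef_pos: [0.5373, -0.0739, 0.034]
tool_rot: [0.051, 0.999, 0.001, -0.001]
ft_force: [-7.8, 2.3, 7.1]
grip_width: 0.043
grasp_force: 2.2
```

send_rows:
  steps: "0 0.001 -0.0001 0 0 0 0;0 0.001 -0.0001 0 0 0 0;0 0 0 0 0 0 0;0 0 0 0 0 0 0;0 0 0 0 0 0 0"

```text
clock: 5.1
eef_pos: [0.5376, -0.074, 0.034]
tool_rot: [0.051, 0.999, 0.001, -0.002]
ft_force: [-10.9, 2.3, 10.0]
grip_width: 0.0431
grasp_force: 3.3
```

send_rows:
  steps: "0 0.001 -0.0001 0 0 0 0;0 0.001 -0.0001 0 0 0 0;0 0 0 0 0 0 0;0 0 0 0 0 0 0;0 0 0 0 0 0 0"

```text
clock: 5.52
eef_pos: [0.5377, -0.0739, 0.034]
tool_rot: [0.051, 0.999, 0.001, -0.004]
ft_force: [-14.7, 3.0, 14.7]
grip_width: 0.0435
grasp_force: 4.5
```

send_rows:
  steps: "0 -0.003 0 0 0 0 0;0 -0.006 0 0 0 0 0;0 -0.01 0 0 0 0 0;0 -0.01 0 0 0 0 0;0 -0.005 0 0 0 0 0"

```text
clock: 5.93
eef_pos: [0.5078, -0.0752, 0.0334]
tool_rot: [0.052, 0.999, -0.0, 0.0]
ft_force: [0.3, -0.1, 0.1]
grip_width: 0.0425
grasp_force: 0.0
```

send_rows:
  steps: "0 0 0 0.025 0 0 0;0 0 0 0.03 0 0 0;0 0 0 0.03 0 0 0;0 0 0 0.03 0 0 0;0 0 0 0.015 0 0 0"

```text
clock: 6.35
eef_pos: [0.5107, -0.0755, 0.1676]
tool_rot: [0.052, 0.999, -0.001, 0.004]
ft_force: [0.5, 0.0, 0.0]
grip_width: 0.0429
grasp_force: 0.0
```

send_rows:
  steps: "0 0 -0.01 0 0 0 -0.12;0 0 -0.01 0 0 0 -0.12;0 0 -0.01 0 0 0 -0.12;0 0 -0.01 0 0 0 -0.12;0 0 -0.01 0 0 0 -0.12"

```text
clock: 6.77
eef_pos: [0.5089, -0.1258, 0.1637]
tool_rot: [0.347, 0.938, -0.0, 0.001]
ft_force: [0.6, 0.7, 0.4]
grip_width: 0.0427
grasp_force: 0.0
```

send_rows:
  steps: "0 0.008 -0.01 0 0 0 -0.12;0 0.008 -0.01 0 0 0 -0.12;0 0.008 -0.01 0 0 0 -0.12;0 0.008 -0.01 0 0 0 -0.12;0 0.008 -0.01 0 0 0 -0.12"

```text
clock: 7.18
eef_pos: [0.5491, -0.1759, 0.1635]
tool_rot: [0.609, 0.793, 0.0, 0.001]
ft_force: [0.2, -0.9, 0.3]
grip_width: 0.0428
grasp_force: 0.0
```

send_rows:
  steps: "0 0.01 -0.01 0 0 0 -0.12;0 0.01 -0.01 0 0 0 -0.12;0 0.01 -0.001 0 0 0 -0.12;0 0.007 0 0 0 0 -0.011;0 0 0 0 0 0 0"

```text
clock: 7.6
eef_pos: [0.5866, -0.1962, 0.1631]
tool_rot: [0.742, 0.671, 0.0, 0.001]
ft_force: [0.1, -0.6, 0.6]
grip_width: 0.043
grasp_force: 0.0
```

```bash
cat > m.py <<'E'
from h import *
import sys
O=np.array([.6106,.0481]);p=-.1;R=np.array([[np.cos(p),-np.sin(p)],[np.sin(p),np.cos(p)]])
o,c=grab('top'); W=world(c); hsv=cv2.cvtColor(c['frame'],cv2.COLOR_RGB2HSV).astype(int)
P=(W[...,:2]-O)@R*1000; z=W[...,2]
m=(z>.064)&(z<.086)&(abs(P[...,0])<90)&(P[...,1]>-260)&(P[...,1]<90)&(hsv[...,0]>100)&(hsv[...,0]<130)&(hsv[...,1]>100)
m=cv2.morphologyEx(m.astype(np.uint8),cv2.MORPH_OPEN,np.ones((2,2),np.uint8))>0
Q=P[m].astype(np.float32); r=cv2.minAreaRect(Q);print('lid',len(Q),np.round(r[0],1),np.round(r[1],1),round(r[2],2),np.round(Q.min(0)),np.round(Q.max(0)),np.median(z[m]))
print('eef press',np.round((o['eef_pos'][:2]-O)@R*1000,1),o['eef_pos'],np.round(o['joint_pos'],2))
if len(sys.argv)>1: save(c,sys.argv[1])
E
python3 m.py
```

```text
lid 1526 [-142.8 -139.6] [388.9 163.7] 0.58 [-338. -219.] [ 52. -56.] 0.07507367522578483
eef press [   0.5 -245.5] [ 0.5866033  -0.19621737  0.16306995] [-0.32  0.51  0.22  1.28  0.    1.35]
```

send_rows:
  steps: "0 0 0 -0.03 0 0 0;0 0 0 -0.035 0 0 0;0 0 0 -0.035 0 0 0;0 0 0 -0.025 0 0 0;0 0 0 -0.005 0 0 0"

```text
clock: 8.07
eef_pos: [0.5806, -0.1942, 0.0281]
tool_rot: [0.742, 0.671, -0.003, -0.004]
ft_force: [-1.1, 0.4, -0.1]
grip_width: 0.0426
grasp_force: 0.0
```

send_rows:
  steps: "0 0.0004 0.004 0 0 0 0;0 0.0004 0.004 0 0 0 0;0 0.0004 0.004 0 0 0 0;0 0.0004 0.004 0 0 0 0;0 0.0004 0.004 0 0 0 0"

```text
clock: 8.48
eef_pos: [0.5886, -0.1757, 0.0354]
tool_rot: [0.742, 0.67, 0.001, 0.002]
ft_force: [-0.5, 1.0, -0.7]
grip_width: 0.0426
grasp_force: 0.0
```

send_rows:
  steps: "0 0.0009 0.008 0 0 0 0;0 0.0009 0.008 0 0 0 0;0 0.0009 0.008 0 0 0 0;0 0.0009 0.008 0 0 0 0;0 0.0009 0.008 0 0 0 0"

```text
clock: 8.9
eef_pos: [0.5923, -0.1377, 0.0352]
tool_rot: [0.743, 0.669, -0.001, 0.003]
ft_force: [-1.8, -6.9, 5.6]
grip_width: 0.0428
grasp_force: 3.3
```

```bash
sed -i "s/^Q=.*minAreaRect(Q)/n,l,s,_=cv2.connectedComponentsWithStats(m.astype(np.uint8)); m=cv2.dilate(m.astype(np.uint8),np.ones((3,3)))>0; m\&=(abs(P[...,0])<90)\&(z>.064)\&(z<.086)\&(P[...,1]>-260)\nQ=P[m].astype(np.float32); r=cv2.minAreaRect(Q)/" m.py; python3 m.py t1.png
```

```text
lid 1334 [ -0.2 -79.7] [126.5  99.9] 89.54 [ -50. -143.] [ 50. -16.] 0.07518649313448503
eef press [   0.3 -186.7] [ 0.59227073 -0.13768371  0.03523481] [-0.23  0.59  0.01  0.98 -0.    1.45]
```

View pics/t1.png

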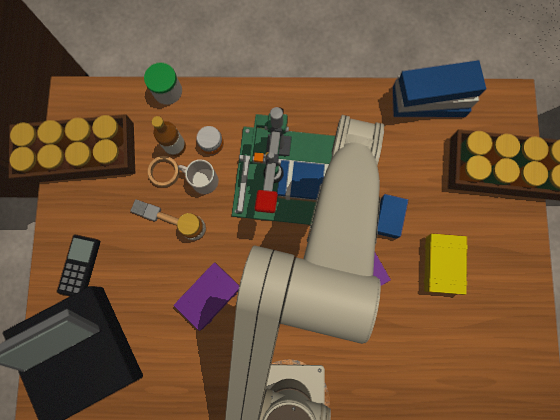

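The box sits square along the rear fence (x ±50), with its far end at y −16. The forearm runs next to the lever pad, so I'll check its height before pushing on.

send_rows:
  steps: "0 0.0009 0.008 0 0 0 0;0 0.0009 0.008 0 0 0 0;0 0.0009 0.008 0 0 0 0;0 0.0009 0.008 0 0 0 0;0 0.0009 0.008 0 0 0 0"

```text
clock: 9.37
eef_pos: [0.5963, -0.0976, 0.0348]
tool_rot: [0.743, 0.669, -0.001, 0.002]
ft_force: [-1.4, -7.1, 5.0]
grip_width: 0.0426
grasp_force: 3.5
```

```bash
cat >> m.py <<'E'
s,c2=grab('side'); Ws=world(c2)
if len(sys.argv)>1: save(c2,'s_'+sys.argv[1])
for X in (.46,.5,.54,.58):
    for n,w in (('top',W),('side',Ws)):
        k=(abs(w[...,0]-X)<.008)&(w[...,1]>-.2)&(w[...,1]<.035)&(w[...,2]>.15)
        q=w[k]; 
        if len(q): print(X,n,'y',np.round(np.percentile(q[:,1],[1,99]),3),'z',np.round(np.percentile(q[:,2],[1,99]),3))
E
python3 m.py t2.png
```

```text
lid 856 [ -0.6 -54. ] [82.5 99.3] 88.45 [-50. -96.] [ 49. -12.] 0.0751702759098069
eef press [   0.4 -146.4] [ 0.59633269 -0.09764963  0.03476274] [-0.16  0.59 -0.    0.98 -0.    1.51]
0.46 top y [-0.125 -0.021] z [0.556 0.585]
0.46 side y [-0.129 -0.051] z [0.477 0.581]
0.5 top y [-0.127  0.034] z [0.26  0.559]
0.5 side y [-0.13   0.034] z [0.25  0.555]
0.54 top y [-0.131 -0.045] z [0.499 0.531]
0.54 side y [-0.135 -0.079] z [0.337 0.526]
0.58 top y [-0.139 -0.047] z [0.463 0.505]
0.58 side y [-0.142 -0.061] z [0.169 0.501]
```

View pics/s_t2.png

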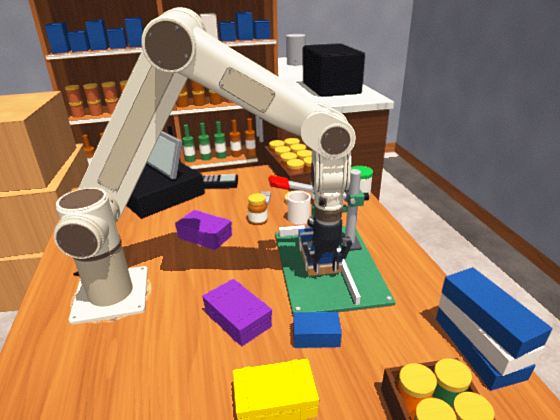

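The side view shows the forearm well above the lever and the gripper pushing the box at (322,255).

send_rows:
  steps: "0 0.0009 0.008 0 0 0 0;0 0.0009 0.008 0 0 0 0;0 0.0009 0.008 0 0 0 0;0 0.0009 0.008 0 0 0 0;0 0.0009 0.008 0 0 0 0"

```text
clock: 9.88
eef_pos: [0.6004, -0.0581, 0.0344]
tool_rot: [0.743, 0.669, -0.001, 0.002]
ft_force: [-2.6, -8.7, 5.8]
grip_width: 0.0427
grasp_force: 3.7
```

send_rows:
  steps: "0 0.0003 0.003 0 0 0 0;0 0.0003 0.003 0 0 0 0;0 0.0002 0.002 0 0 0 0;0 0.0002 0.002 0 0 0 0;0 0.0001 0.001 0 0 0 0"

```text
clock: 10.3
eef_pos: [0.6015, -0.0471, 0.0343]
tool_rot: [0.743, 0.669, -0.001, 0.002]
ft_force: [-3.2, -7.7, 5.4]
grip_width: 0.0428
grasp_force: 3.8
```

send_rows:
  steps: "0 0.0001 0.001 0 0 0 0;0 0.0001 0.001 0 0 0 0;0 0.0001 0.001 0 0 0 0;0 0 0 0 0 0 0;0 0 0 0 0 0 0"

```text
clock: 10.72
eef_pos: [0.6018, -0.0441, 0.0343]
tool_rot: [0.743, 0.669, -0.001, 0.001]
ft_force: [-3.7, -7.5, 6.3]
grip_width: 0.0423
grasp_force: 3.5
```

send_rows:
  steps: "0 0.0001 0.001 0 0 0 0;0 0.0001 0.001 0 0 0 0;0 0 0 0 0 0 0;0 0 0 0 0 0 0;0 0 0 0 0 0 0"

```text
clock: 11.13
eef_pos: [0.6019, -0.0432, 0.0343]
tool_rot: [0.743, 0.669, -0.002, 0.002]
ft_force: [-3.0, -10.2, 6.7]
grip_width: 0.0426
grasp_force: 5.2
```

send_rows:
  steps: "0 0.0001 0.001 0 0 0 0;0 0.0001 0.001 0 0 0 0;0 0 0 0 0 0 0;0 0 0 0 0 0 0;0 0 0 0 0 0 0"

```text
clock: 11.55
eef_pos: [0.6019, -0.0433, 0.0344]
tool_rot: [0.744, 0.669, -0.003, 0.003]
ft_force: [-4.2, -14.7, 7.2]
grip_width: 0.0428
grasp_force: 7.8
```

send_rows:
  steps: "0 0 -0.004 0 0 0 0;0 -0.001 -0.008 0 0 0 0;0 -0.001 -0.008 0 0 0 0;0 -0.001 -0.008 0 0 0 0;0 -0.001 -0.008 0 0 0 0"

```text
clock: 11.97
eef_pos: [0.5981, -0.0744, 0.0329]
tool_rot: [0.742, 0.67, -0.0, -0.0]
ft_force: [-0.4, -1.6, -0.0]
grip_width: 0.0427
grasp_force: 0.0
```

send_rows:
  steps: "-1 0 0 0.025 0 0 0;-1 0 0 0.035 0 0 0;-1 0 0 0.035 0 0 0;-1 0 0 0.035 0 0 0;-1 0 0 0.035 0 0 0"

```text
clock: 12.38
eef_pos: [0.5979, -0.0743, 0.1996]
tool_rot: [0.743, 0.67, -0.0, -0.0]
ft_force: [1.1, -0.2, 0.2]
grip_width: 0.0001
grasp_force: 0.0
```

send_rows:
  steps: "-1 0 0 0.035 0 0 0;-1 0 0 0.035 0 0 0;-1 0 0 0.035 0 0 0;-1 0 0 0.035 0 0 0;-1 0 0 0.025 0 0 0"

```text
clock: 12.8
eef_pos: [0.5985, -0.0743, 0.3668]
tool_rot: [0.743, 0.67, 0.001, 0.001]
ft_force: [0.0, -0.6, 0.8]
grip_width: 0.0001
grasp_force: 0.0
```

send_rows:
  steps: "-1 -0.025 0 0 0 0 0;-1 -0.035 0 0 0 0 0;-1 -0.035 0 0 0 0 0;-1 -0.035 0 0 0 0 0;-1 -0.035 0 0 0 0 0"

```text
clock: 13.22
eef_pos: [0.4317, -0.0741, 0.3628]
tool_rot: [0.743, 0.67, -0.0, -0.0]
ft_force: [-0.1, -0.1, 0.8]
grip_width: -0.0001
grasp_force: 0.0
```

```bash
python3 m.py t3.png; python3 - <<'E'
import cv2
a=cv2.imread('pics/t3.png')[90:240,200:400]; b=cv2.imread('pics/s_t3.png')[150:320,240:420]
a=cv2.resize(a,(400,300),interpolation=cv2.INTER_CUBIC);b=cv2.resize(b,(400,378))[:300]
import numpy as np; cv2.imwrite('pics/c3.png',np.hstack([a,b]))
E
```

```text
lid 1167 [-1.2 -1.1] [ 99.5 159.4] 0.33 [-51. -81.] [49. 79.] 0.0752122572266192
eef press [-165.9 -139.4] [ 0.43165841 -0.07406181  0.36275361] [-0.17  0.1   0.17  1.64  0.    1.5 ]
0.46 top y [-0.121 -0.033] z [0.786 0.812]
0.46 side y [-0.124 -0.068] z [0.419 0.72 ]
0.5 top y [0.034 0.034] z [0.253 0.261]
0.5 side y [0.033 0.035] z [0.247 0.265]
```

View pics/c3.png

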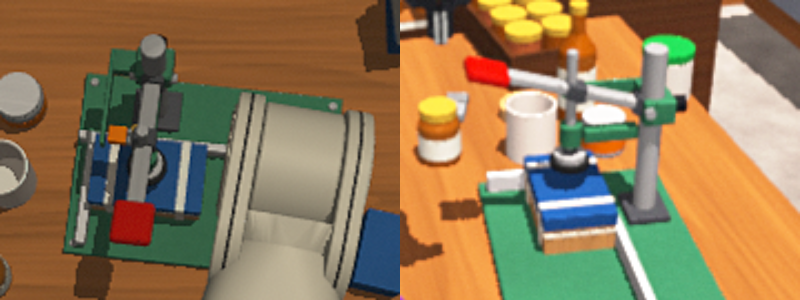

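The box fills the corner: the lid is centred at (−1,−1) mm and square within 0.4°, under the foot, with the lever up. Next I'll feel for the pad.

send_rows:
  steps: "-1 0.0134 0.0264 0 0 0 0;-1 0.0134 0.0264 0 0 0 0;-1 0.0134 0.0264 0 0 0 0;-1 0.0134 0.0264 0 0 0 0;-1 0.0134 0.0264 0 0 0 0"

```text
clock: 13.73
eef_pos: [0.5016, 0.0592, 0.3632]
tool_rot: [0.743, 0.67, 0.0, 0.0]
ft_force: [1.2, -0.5, -0.1]
grip_width: 0.0003
grasp_force: 0.0
```

send_rows:
  steps: "-1 0 0 -0.018 0 0 0;-1 0 0 -0.018 0 0 0;-1 0 0 -0.018 0 0 0;-1 0 0 -0.012 0 0 0;-1 0 0 -0.008 0 0 0"

```text
clock: 14.15
eef_pos: [0.5004, 0.0581, 0.2873]
tool_rot: [0.742, 0.67, -0.001, -0.001]
ft_force: [-0.0, -0.6, -0.1]
grip_width: 0.0
grasp_force: 0.0
```

send_rows:
  steps: "-1 0 0 -0.004 0 0 0;-1 0 0 -0.004 0 0 0;-1 0 0 -0.004 0 0 0;-1 0 0 -0.004 0 0 0;-1 0 0 -0.004 0 0 0"

```text
clock: 14.57
eef_pos: [0.5008, 0.058, 0.2696]
tool_rot: [0.743, 0.67, 0.001, 0.0]
ft_force: [-0.3, 1.0, -0.0]
grip_width: -0.0003
grasp_force: 0.0
```

send_rows:
  steps: "-1 -0.001 0 -0.003 0 0 0;-1 -0.001 0 -0.003 0 0 0;-1 -0.001 0 -0.003 0 0 0;-1 0 0 -0.003 0 0 0;-1 0 0 -0.003 0 0 0"

```text
clock: 14.98
eef_pos: [0.4972, 0.0581, 0.2542]
tool_rot: [0.743, 0.67, 0.0, 0.0]
ft_force: [-1.1, 0.7, 1.0]
grip_width: -0.0002
grasp_force: 0.4
```

send_rows:
  steps: "-1 0 0 -0.003 0 0 0;-1 0 0 -0.003 0 0 0;-1 0 0 -0.003 0 0 0;-1 0 0 -0.003 0 0 0;-1 0 0 -0.003 0 0 0"

```text
clock: 15.4
eef_pos: [0.4974, 0.0581, 0.239]
tool_rot: [0.743, 0.67, -0.0, -0.0]
ft_force: [-0.1, -0.3, 1.1]
grip_width: -0.0001
grasp_force: 0.5
```

```bash
cat > pad.py <<'E'
from h import *
import sys
o,c=grab('side'); W=world(c); hsv=cv2.cvtColor(c['frame'],cv2.COLOR_RGB2HSV).astype(int)
m=((hsv[...,0]<6)|(hsv[...,0]>174))&(hsv[...,1]>150)&(abs(W[...,0]-.5)<.06)&(abs(W[...,1]-.06)<.05)&(W[...,2]>.1)
q=W[m];print(len(q),np.round(np.percentile(q,[3,50,97],axis=0),3)); print(o['eef_pos'],o['ft_force'])
if len(sys.argv)>1:
    v,u=[int(k) for k in np.median(np.argwhere(m),0)]
    b=c['frame'][v-60:v+90,u-80:u+120,::-1]; cv2.imwrite('pics/'+sys.argv[1],cv2.resize(b,(800,600),interpolation=cv2.INTER_CUBIC))
E
python3 pad.py p1.png
```

```text
181 [[0.469 0.032 0.223]
 [0.491 0.039 0.235]
 [0.52  0.07  0.242]]
[0.4973504  0.05805472 0.23899667] [-0.05375621 -0.26559226  1.13879316]
```

View pics/p1.png

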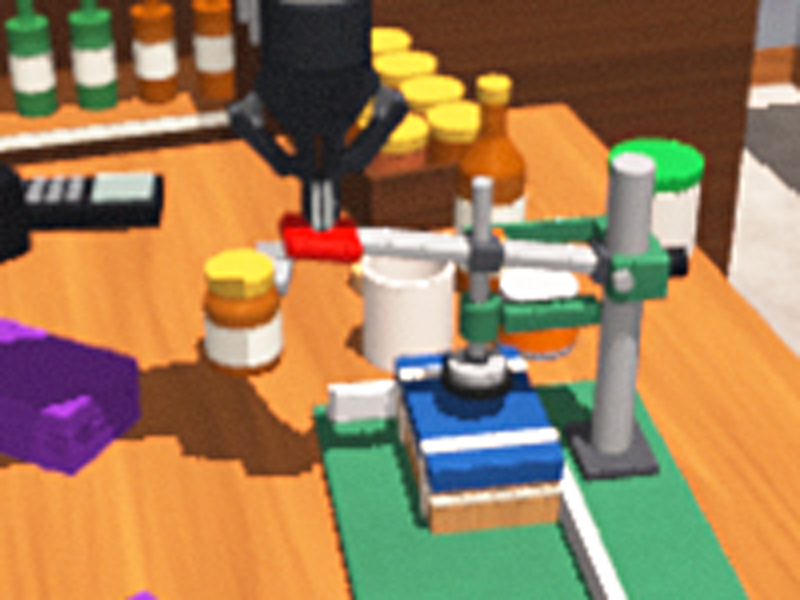

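The fingertips rest on the pad at (320,235) and the lever is partly down, still well below the hump. I'll carry on slowly.

send_rows:
  steps: "-1 -0.0003 0 -0.003 0 0 0;-1 -0.0003 0 -0.003 0 0 0;-1 -0.0003 0 -0.003 0 0 0;-1 -0.0003 0 -0.003 0 0 0;-1 -0.0003 0 -0.003 0 0 0"

```text
clock: 15.87
eef_pos: [0.4959, 0.0581, 0.2254]
tool_rot: [0.743, 0.67, 0.001, 0.0]
ft_force: [-3.5, -0.2, 5.7]
grip_width: 0.0002
grasp_force: 2.9
```

send_rows:
  steps: "-1 -0.0003 0 -0.003 0 0 0;-1 -0.0003 0 -0.003 0 0 0;-1 -0.0003 0 -0.003 0 0 0;-1 -0.0003 0 -0.003 0 0 0;-1 -0.0003 0 -0.003 0 0 0"

```text
clock: 16.28
eef_pos: [0.4944, 0.0582, 0.2097]
tool_rot: [0.743, 0.67, 0.0, 0.0]
ft_force: [-1.6, 0.4, 4.7]
grip_width: 0.0001
grasp_force: 2.6
```

send_rows:
  steps: "-1 -0.0003 0 -0.003 0 0 0;-1 -0.0003 0 -0.003 0 0 0;-1 -0.0003 0 -0.003 0 0 0;-1 -0.0003 0 -0.003 0 0 0;-1 -0.0003 0 -0.003 0 0 0"

```text
clock: 16.7
eef_pos: [0.4927, 0.0579, 0.1934]
tool_rot: [0.743, 0.67, -0.0, -0.0]
ft_force: [-0.4, -0.1, -1.0]
grip_width: 0.0001
grasp_force: 0.0
```

send_rows:
  steps: "-1 -0.0003 0 -0.003 0 0 0;-1 -0.0003 0 -0.003 0 0 0;-1 -0.0003 0 -0.003 0 0 0;-1 -0.0003 0 -0.002 0 0 0;-1 0 0 -0.002 0 0 0"

```text
clock: 17.12
eef_pos: [0.4916, 0.058, 0.1812]
tool_rot: [0.743, 0.67, -0.0, -0.0]
ft_force: [-2.1, -0.5, 4.1]
grip_width: 0.0001
grasp_force: 2.0
```

send_rows:
  steps: "-1 0 0 -0.002 0 0 0;-1 0 0 -0.002 0 0 0;-1 0 0 0 0 0 0;-1 0 0 0 0 0 0;-1 0 0 0 0 0 0"

```text
clock: 17.53
eef_pos: [0.4918, 0.0581, 0.1781]
tool_rot: [0.743, 0.67, 0.0, 0.0]
ft_force: [-2.6, 0.5, 5.7]
grip_width: 0.0001
grasp_force: 3.0
```

```bash
python3 pad.py
```

```text
183 [[0.466 0.032 0.164]
 [0.49  0.039 0.176]
 [0.516 0.072 0.183]]
[0.49175023 0.05805858 0.17812076] [-2.63953203  0.51026774  5.66028734]
```

send_rows:
  steps: "-1 0 0 -0.002 0 0 0;-1 0 0 -0.002 0 0 0;-1 0 0 -0.001 0 0 0;-1 0 0 0 0 0 0;-1 0 0 0 0 0 0"

```text
clock: 18.0
eef_pos: [0.492, 0.058, 0.1735]
tool_rot: [0.743, 0.67, 0.001, 0.001]
ft_force: [-2.5, -1.2, 7.1]
grip_width: 0.0
grasp_force: 3.9
```

send_rows:
  steps: "-1 0 0 0.002 0 0 0;-1 0 0 0.003 0 0 0;-1 0 0 0.004 0 0 0;-1 0 0 0.006 0 0 0;-1 0 0 0.01 0 0 0"

```text
clock: 18.42
eef_pos: [0.4911, 0.058, 0.1969]
tool_rot: [0.743, 0.67, -0.001, -0.001]
ft_force: [-0.6, -0.1, 0.7]
grip_width: -0.0002
grasp_force: 0.0
```

send_rows:
  steps: "-1 0 0 0.02 0 0 0;-1 0 0 0.03 0 0 0;-1 0 0 0.04 0 0 0;-1 0 0 0.04 0 0 0;-1 0 0 0.04 0 0 0"

```text
clock: 18.83
eef_pos: [0.4912, 0.058, 0.3695]
tool_rot: [0.743, 0.67, 0.0, 0.0]
ft_force: [2.3, 0.5, 0.6]
grip_width: -0.0002
grasp_force: 0.0
```

send_rows:
  steps: "-1 -0.03 -0.02 0 0 0 0;-1 -0.03 -0.03 0 0 0 0;-1 -0.02 -0.035 0 0 0 0;-1 0 -0.03 0 0 0 0;-1 0 0 0 0 0 0"

```text
clock: 19.25
eef_pos: [0.4113, -0.0602, 0.3685]
tool_rot: [0.744, 0.668, -0.0, 0.002]
ft_force: [0.1, 0.6, -0.2]
grip_width: -0.0001
grasp_force: 0.0
```

```bash
python3 pad.py p2.png; python3 m.py t4.png
```

```text
212 [[0.465 0.032 0.168]
 [0.49  0.043 0.181]
 [0.516 0.075 0.185]]
[ 0.4112989  -0.06017253  0.36847491] [ 0.14175724  0.55152486 -0.17422112]
lid 1166 [-0.7  0.9] [156.5  98.3] 89.76 [-50. -77.] [48. 79.] 0.07539217923185429
eef press [-187.1 -125.8] [ 0.41185111 -0.05835358  0.36819317] [-0.14  0.05  0.13  1.65 -0.    1.54]
0.46 top y [-0.043 -0.021] z [0.771 0.803]
0.46 side y [-0.078 -0.049] z [0.414 0.469]
0.5 top y [0.033 0.034] z [0.171 0.183]
0.5 side y [0.03  0.035] z [0.168 0.18 ]
```

View pics/p2.png

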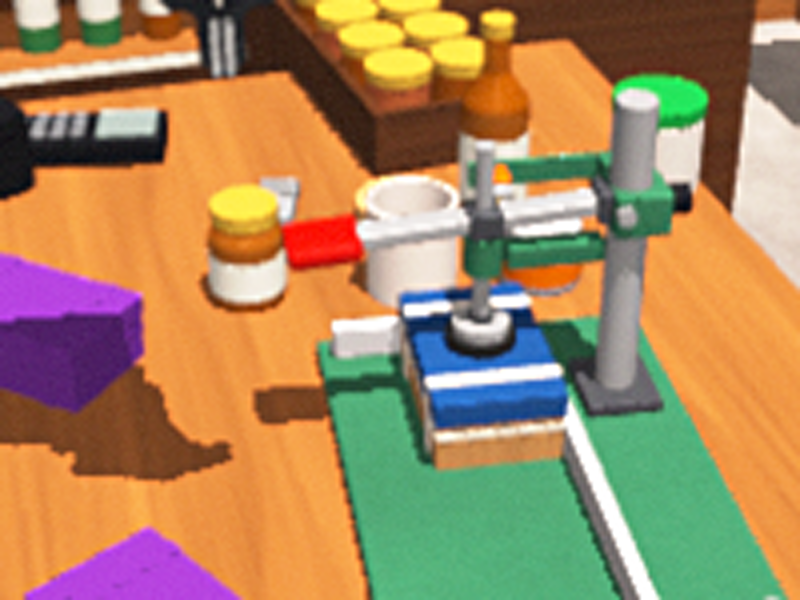

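View pics/t4.png

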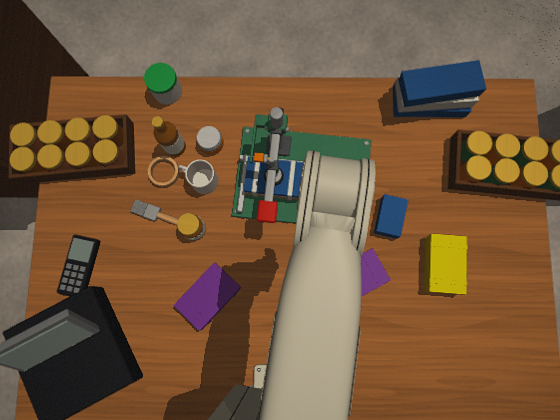

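The lever stays down with the pad at (320,240) in the crop and the foot on the lid. The box fills the corner (top view, 270,178), the other things haven't moved and the arm is clear.

```bash
python3 -c "
from workcell import *
print(job_done())"
```

```text
the job is handed in; nothing more can be done
None
```

The gift box is in the corner (cameras put it within about 1 mm and 0.4° of square), the lever stays down by itself with the foot on the lid, the highest force I read was about 21 N (pushing the box into the corner), and the job is handed in at about 19 s.

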